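# Lock the padlock away: open the spring-latched strongbox

## Robot

A 6-joint arm with a two-finger parallel gripper is mounted at the origin on a cart in front of the work surface, level with it; the furniture and walls round the work are solid. World frame = base frame: x ahead of the robot, y to its left, z up, the work surface at z = 0. Lengths are in m, angles in rad, forces in N, time in s.
With the tool pointing down it reaches from about 0.35 to 0.775 m from the base axis. Payload 5.5 kg.
Tool frame: the origin (TCP) lies on the centre line of the jaws, within the pads' length; the fingertips stand 11 mm ahead of it and the grasp point (between the pads) lies 8 mm behind it; z points along the fingers, y is the line along which they close (so a half turn about z gives the same grasp; the last joint's range is limited). The gripper opens to 85 mm and grips with 20 to 120 N. Pads are 22 mm wide; open, the fingers measure 114 mm over their backs; the gripper's body (76 mm by 85 mm) begins 54 mm behind the grasp point. The pads swing forward as they close: fully open they stand 13 mm farther back than shut.
Start: joints at [1.075, 0.313, 0.046, 1.304, 0, 1.431], TCP at [0.2, 0.539, 0.242] pointing down, gripper open.
Joint ranges: [-2.76, 2.76], [-0.86, 1.69], [-1.03, 1.26], [-2.2, 2.34], [-1.47, 1.5], [-3.14, 3.14]. Speed limits (rad/s): [2.57, 2.57, 3.14, 3.14, 3.14, 3.14].

## Interface

Orientations are given as a unit quaternion [w, x, y, z].
In Python, from workcell import env, viewer, order, models gives the robot as it stands.
- The arm moves only by the tool drive_tool, never from a script. Its argument "series" is a list that holds one entry, the list of rows, each a list of 6 numbers: the shift along the tool's x, y, z each as a share of 120 mm, from -1 to 1, then the turn, a rotation vector about the tool's x, y, z each as a share of 180 degrees, from -1 to 1. A call has 1 to 20 rows; each row shifts and turns the commanded pose from where the row before left it, along the tool's axes as they then stand; what a row does not reach is not made up. A row lasts 1/8 s, in which the tool goes at most 62.5 mm and 10.7 degrees, less where a joint would pass 70% of its speed; a pose out of reach is approached as far as the arm can. A call with a number of a shift or a turn outside -1 to 1 is refused whole. A call with a gripper value outside its range is refused whole. "jaw" is the opening, from -1 (shut) to 1 (fully open), set as the call begins (left out, the last holds). The fingers move at their own pace and stop on an object; "grip_force" is the grip in N (left out, the last holds). Time passes only in rows, so rows that do not move let the fingers close. It gives the time, the measured TCP pose, the force, the opening and the grip force at its end, in the units of the state.
- env.get_state(): the state, without advancing time (a new reading comes with each control period).
- viewer.read_camera(name): name is "scene" or "side" or "wrist"; returns the picture (384x512x3 uint8, red, green, blue); there is no depth.
- viewer.camera_info(name): a dict with "intrinsics" (3x3 intrinsics, pixels), "R" (3x3) and "t" (3): a world point X has camera coordinates R X + t; the wrist camera has in their place "T_tool_cam" (4x4, takes a point from camera to tool coordinates, whose origin is the TCP and whose axes are the flange's). Camera axes: x right, y down, z forward; pixel columns grow to the right and rows downward; lengths in m; the calibration is good to about 2 mm. A picture is of the moment at which its call begins: read the wrist's pose just before it. camera_info takes no time and is no camera call.
- order.hand_in(): hands the job in; it is judged then, once.
Trained networks look in the newest picture that a camera, given by its name, has taken for a name from the list of things; names that differ only in an ending like _2 or _b are one class to them, and where a whole thing is asked for, a point or a joint stands for the part that bears it (a point fixed in the world has none). Each returns a list of dicts, best first, with "score" (0 to 1); they miss things now and then, are a little off and sometimes report something else, mostly with a low value. They report only what shows in the picture. A call takes as long as a camera call.
- models.silhouettes(label, camera): "region" (384x512 bool, what is visible of it) and "location" ([column, row] in pixels, amid what is visible of it).
The state is a dict: "clock": time; "joint_pos": joint angles; "qvel": joint speeds; "tau": joint torques, N m; "tcp_pos": TCP position; "orientation": TCP orientation; "wrist_force": force on the tool from outside, world axes, zero at the start; "ft_torque": the same for the moment, N m; "finger_gap": finger opening in m; "grip_force": force on a finger pad.
Only numpy, scipy, OpenCV 4.12 (cv2) and the standard library are available. Lean on these libraries where they do the work, as an engineer would, in place of code of your own. Each camera call takes 0.05 s, during which the arm holds its last target. There are 200 camera calls.

## Task

Put the brass padlock that lies to the left of the blue steel strongbox away in it. Turn the black knob clockwise to its stop so that the lid springs ajar and let the knob spring back, then lift the lid over until it rests back on its stop, and lay the padlock flat on the floor of the box. Leave the lid standing open, and leave the roll of black tape and the grey coupling beside the padlock where they are.

Things in the scene. Friction and masses are not known exactly. Their poses are not given: they have to be found in the camera images.
- strongbox: Blue steel box fixed to the table, 190 deep (x) x 206 wide (y), 80 high; origin: centre of underside, x to the back, y left. Front 50 mm (x -95 to -45): closed lock strip, aluminium plate at z 80 carrying the knob. Behind it the compartment: inside x -43 to 92, y -100 to 100, floor z 11, walls 3 thick; a steel bracket (up to z 80) fills its back right corner (x over 75, y under -75).
- knob (a joint): Spring-return latch knob (rad): 0 at rest, grows clockwise seen from above, stop at 1.2 (about 0.15 N m there). At about 0.95 the latch lets go and a sprung pin kicks the lid up to about 0.3. Released, the knob turns back to 0 by itself.
- knob_grip (a point): Grip point on the knob's vertical axis (x -72, y -50 in the strongbox's frame), 31 mm above the aluminium plate. Black bar, 14 thick, 42 long, from 22 below to 11 mm above this point, on a 40 mm disc. The point's y axis runs along the bar and turns with it; at rest it is the strongbox's y axis.
- lid (a joint): Angle of the strongbox's lid (rad): 0 shut and latched, about 0.3 sprung ajar, 1.83 on its stop, leaning back. Let go below about 1.55 it falls back to ajar; beyond 1.65 it sinks onto the stop by itself.
- hinge (a point): Middle of the lid's hinge axis, which runs along the strongbox's y axis, 103 mm behind the strongbox's origin and 84 mm above the table. Axes as the strongbox's.
- lid_edge (a point): Middle of the lid's front edge (moves with the lid), 152 mm from the hinge. Lid: blue sheet 3 thick, 210 wide, edge rolled to 6 mm, 10 mm side skirts. Under it, 7 to 26 mm behind the edge at y -82 to -44 (knob's side), hangs the latch striker, 25 mm deep. With the lid ajar the edge is about 45 mm above the aluminium plate: room for a fingertip.
- floor_in (a point): Centre of the compartment's felt-covered floor, 11 mm above the table. Axes as the strongbox's.
- padlock: The brass padlock that lies flat to the left of the strongbox (another, far right at the back, is not meant): 62 x 40 x 17 high, origin at the centre of its underside, z up. Solid body x -31 to +3, 40 wide along y (grasp it across y, 14 mm to -x of the origin); the steel shackle points to +x.
- tape_roll: Roll of black tape lying flat, 70 mm diameter, 18 high, origin at the centre of its underside; to be left alone.
- coupling: Grey conduit coupling standing upright, 32 mm diameter, 45 high, origin at the centre of its underside; to be left alone.

How it is judged:
On the way, in this order (a step that is already met when the one before it is completed fails the run):
1. the knob is turned to its stop and the lid has sprung ajar (value of joint knob above 1.1 rad and value of joint lid above 0.15 rad), for 0.1 s.
2. the knob has been let go and is back at rest, and the lid rests on its stop (value of joint knob below 0.1 rad and value of joint lid above 1.76 rad), for 0.3 s.
At the end, for the whole second after the job is handed in: The padlock lies at rest and flat (tilt under 0.25 rad, underside within 10 mm of the floor) on the floor of the compartment; the lid stands open on its stop (over 1.76 rad of 1.83); the knob is back at rest (under 0.1 rad) (all of step 2 and x of padlock in the frame of floor_in between -0.07 and 0.07 m and y of padlock in the frame of floor_in between -0.1 and 0.1 m and z of padlock in the frame of floor_in below 0.01 m and angle between padlock's own z axis and vertical below 0.25 rad and linear speed of padlock below 0.02 m/s); the robot touches nothing.
It fails at once if the roll of black tape is shifted more than 30 mm (distance of tape_roll from where it was at the start of the episode above 0.03 m).
It fails at once if the grey coupling is shifted more than 30 mm (distance of coupling from where it was at the start of the episode above 0.03 m).
It also fails if it takes over 61 s, if anything falls off the work surface, if the arm or the gripper's body presses on something with over 40 N, if the wrist force passes 120 N, or if a joint passes its speed limit or range.

## Working session

There is one attempt and no reset: what is moved stays moved. The work goes in short steps, Python scripts to look and compute and a tool call to move; the robot and the scene stay as the last step left them, time stands still between calls to the robot, and variables do not carry over. Pictures are saved under pics/ and viewed, at most 10 in all, crops included, and the job is handed in when it is done.

Besides the shell and the picture viewer there is one more tool, called after "Request:" in YAML: its name, and indented under it one key for each argument. drive_tool: Moves the arm, as the interface text tells. Its arguments: {"type":"object","properties":{"series":{"type":"array"},"jaw":{"type":"number"},"grip_force":{"type":"number"}},"required":["series"]}

```bash
ls; mkdir -p pics
cat > h.py <<'E'
import numpy as np, cv2
from scipy.spatial.transform import Rotation as Ro
from workcell import env, viewer, order, models
def save(n,im): cv2.imwrite(f'pics/{n}.png',im[:,:,::-1])
def ray(cam,px,st=None):
    ci=viewer.camera_info(cam); d=np.linalg.inv(np.array(ci['intrinsics']))@np.array([px[0],px[1],1.])
    if 'R' in ci: R=np.array(ci['R']);t=np.array(ci['t']); return -R.T@t, R.T@d
    T=np.array(ci['T_tool_cam']); q=st['orientation']; Rw=Ro.from_quat([q[1],q[2],q[3],q[0]]).as_matrix()
    return np.array(st['tcp_pos'])+Rw@T[:3,3], Rw@T[:3,:3]@d
def onz(cam,px,z,st=None):
    o,d=ray(cam,px,st); return o+d*(z-o[2])/d[2]
E
python3 - <<'E'
from h import *
st=env.get_state(); print({k:np.round(v,3).tolist() for k,v in st.items()})
ims=[viewer.read_camera(c) for c in('scene','side')]
save('a',cv2.resize(np.hstack(ims),(800,300)))
save('s',ims[0]);save('d',ims[1])
for c in('scene','side'):
  ci=viewer.camera_info(c);print(c,np.round(ci['intrinsics'],1).tolist(),np.round(-np.array(ci['R']).T@ci['t'],3))
  for l in('padlock','strongbox','knob','lid','tape_roll','coupling'):
    for r in models.silhouettes(l,c)[:2]:
      print(c,l,round(r['score'],2),np.round(r['location']),np.round(onz(c,r['location'],{'padlock':.017,'knob':.12,'tape_roll':.018,'coupling':.022}.get(l,.08)),3))
E
```

```text
pics
{'clock': 0.0, 'joint_pos': [1.075, 0.314, 0.045, 1.304, 0.0, 1.431], 'qvel': [-0.001, 0.001, 0.0, 0.0, 0.0, 0.001], 'tau': [0.0, -48.062, 29.854, 0.019, -0.0, -0.0], 'tcp_pos': [0.2, 0.539, 0.241], 'orientation': [-0.0, 0.177, 0.984, -0.001], 'wrist_force': [-0.296, 0.898, -0.809], 'ft_torque': [0.049, 0.049, 0.029], 'grip_force': 0.0, 'finger_gap': 0.086}
scene [[430.1, 0.0, 260.5], [0.0, 430.1, 196.4], [0.0, 0.0, 1.0]] [0.194 0.449 0.813]
scene padlock 0.64 [214. 280.] [0.514 0.12  0.017]
scene padlock 0.33 [292. 179.] [ 0.507 -0.214  0.017]
scene strongbox 0.68 [294. 180.] [ 0.476 -0.16   0.08 ]
scene lid 0.65 [336. 182.] [ 0.392 -0.205  0.08 ]
scene lid 0.59 [290. 167.] [ 0.506 -0.192  0.08 ]
scene tape_roll 0.83 [272. 264.] [0.427 0.025 0.018]
scene tape_roll 0.73 [338. 183.] [ 0.403 -0.26   0.018]
scene coupling 0.75 [228. 322.] [0.435 0.184 0.022]
side [[406.4, 0.0, 255.4], [0.0, 406.4, 190.9], [0.0, 0.0, 1.0]] [ 0.45  -0.696  0.633]
side padlock 0.75 [253. 171.] [0.523 0.106 0.017]
side strongbox 0.95 [247. 256.] [ 0.482 -0.221  0.08 ]
side knob 0.69 [200. 240.] [ 0.402 -0.212  0.12 ]
side knob 0.67 [245. 255.] [ 0.477 -0.255  0.12 ]
side lid 0.6 [258. 249.] [ 0.502 -0.208  0.08 ]
side lid 0.15 [253. 170.] [0.517 0.028 0.08 ]
side coupling 0.63 [213. 153.] [0.427 0.185 0.022]
```

Run:
```python
import cv2,numpy as np
a=cv2.imread('pics/s.png');b=cv2.imread('pics/d.png')
cv2.imwrite('pics/s2.png',cv2.resize(a[100:380,130:430],(640,597),interpolation=3))
cv2.imwrite('pics/d2.png',cv2.resize(b[120:330,130:370],(680,595),interpolation=3))
```

```text
(no output)
```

View pics/s2.png

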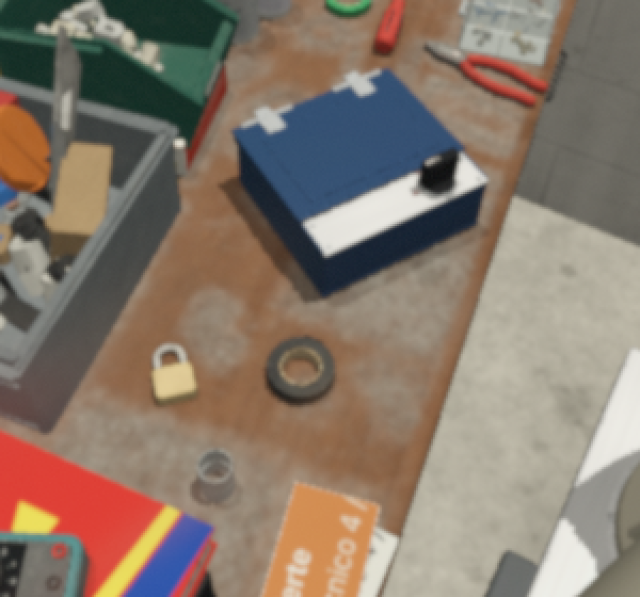

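View pics/d2.png

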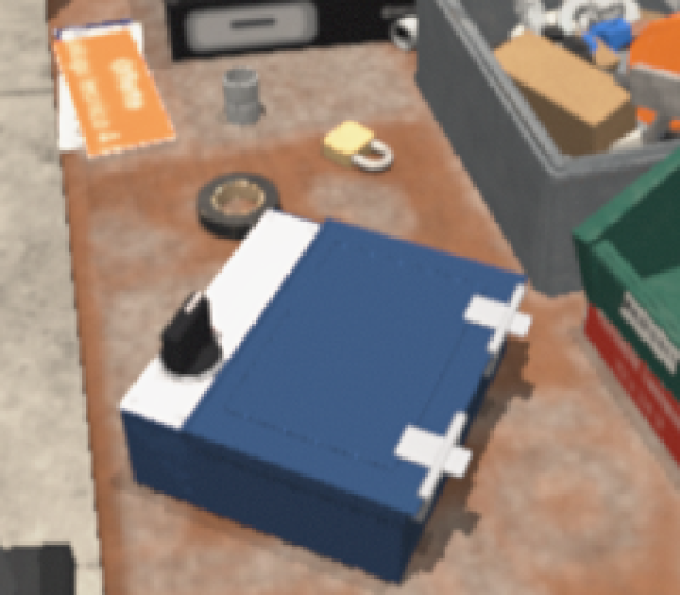

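The scene picture shows the box turned a little, with the plate's front corners at about (283,220) and (358,185), and the black knob near the right end. The padlock is at (211,279) with its shackle pointing away from the robot, the tape at (272,264) and the coupling at (230,322). The side picture agrees with this.

Run:
```python
from h import *
from scipy.optimize import least_squares
def proj(c,X):
    ci=viewer.camera_info(c); p=np.array(ci['intrinsics'])@(np.array(ci['R'])@X+np.array(ci['t'])); return p[:2]/p[2]
S=lambda u,v:(130+u/2.1333,100+v/2.1333)
D=lambda u,v:(130+u/2.8333,120+v/2.8333)
obs=[('scene',S(326,256),(-95,103,80)),('scene',S(486,181),(-95,-103,80)),('scene',S(323,293),(-95,103,0)),
('side',D(121,408),(-95,-103,80)),('side',D(268,210),(-95,103,80)),('side',D(138,485),(-95,-103,0)),('side',D(400,582),(95,-103,0))]
def W(p,X): c,s=np.cos(p[2]),np.sin(p[2]);X=np.array(X)/1000; return np.array([p[0]+c*X[0]-s*X[1],p[1]+s*X[0]+c*X[1],X[2]])
f=lambda p:np.concatenate([proj(c,W(p,X))-u for c,u,X in obs])
r=least_squares(f,[.48,-.2,0],loss='soft_l1');print(np.round(r.x,4),np.round(f(r.x).reshape(-1,2),1).tolist())
p=r.x;print('knob',W(p,(-72,-50,111)),'edge',W(p,(-49,0,84)),'floor',W(p,(24.5,0,11)))
for c in('scene','side'):
  print('knobpx',proj(c,W(p,(-72,-50,122))))
  im=viewer.read_camera(c)
  for r in models.silhouettes('padlock',c)[:1]:
    m=r['region'];ys,xs=np.nonzero(m);P=np.array([onz(c,(x,y),.012)[:2] for x,y in zip(xs,ys)])
    # body: brass (r-b large)
    I=im.astype(int);b=(I[ys,xs,0]-I[ys,xs,2]);P1=P[(b>50)];
    (cx,cy),(w,h),a=cv2.minAreaRect((P*1000).astype(np.float32));print(c,len(P),(cx,cy),(w,h),a)
    print('brass',len(P1),P1.mean(0)*1000,cv2.minAreaRect((P1*1000).astype(np.float32)),'nonbrass',P[b<=35].mean(0)*1000)
```

```text
[ 0.4818 -0.1808 -0.4975] [[-2.0, -0.3], [-0.7, -2.0], [-1.5, 3.6], [-1.6, -0.1], [-1.2, -1.4], [-1.7, 0.5], [1.1, 1.5]]
knob [ 0.39469162 -0.19039626  0.111     ] edge [ 0.43876452 -0.15743295  0.084     ] floor [ 0.50335527 -0.19250837  0.011     ]
knobpx [334.63721656 172.61554747]
scene 438 (528.8845825195312, 111.93035125732422) (40.17374038696289, 68.47676086425781) 45.959014892578125
brass 308 [521.08262499 119.21844489] ((520.310791015625, 120.22187042236328), (40.17372131347656, 44.622291564941406), 45.959075927734375) nonbrass [544.95062319  95.76580055]
knobpx [195.30441617 230.33983677]
side 234 (526.661865234375, 109.88844299316406) (49.2828369140625, 65.32837677001953) 24.65605926513672
brass 185 [523.28275607 115.88219624] ((523.164794921875, 114.57401275634766), (61.95892333984375, 42.72523880004883), 78.611328125) nonbrass [542.76633544  96.27372009]
```

Request:
drive_tool:
  series:
    - [[-0.5,-0.08,0,0,0,0.04],[-0.5,-0.08,0,0,0,0.04],[-0.5,-0.08,0,0,0,0.04],[-0.5,-0.08,0,0,0,0.04],[-0.5,-0.08,0,0,0,0.04],[-0.5,-0.08,0,0,0,0.04],[-0.5,-0.08,0,0,0,0.04],[-0.5,-0.08,0,0,0,0.04],[-0.5,-0.08,0,0,0,0.04],[-0.5,-0.08,0,0,0,0.04],[-0.5,-0.08,0,0,0,0.04],[-0.5,-0.08,0,0,0,0.04],[-0.4,-0.08,0,0,0,0.04]]
  jaw: 1

```text
clock: 2.52
tcp_pos: [0.4133, -0.1252, 0.2424]
orientation: [0.0, 0.84, 0.542, 0.0]
wrist_force: [0.4, -0.2, -1.6]
finger_gap: 0.0853
grip_force: 0.0
```

```bash
cat >> h.py <<'E'
B=np.array([.4818,-.1808,-.4975])
def W(X,p=B): c,s=np.cos(p[2]),np.sin(p[2]);X=np.array(X)/1000; return np.array([p[0]+c*X[0]-s*X[1],p[1]+s*X[0]+c*X[1],X[2]])
def Rt(st): q=st['orientation']; return Ro.from_quat([q[1],q[2],q[3],q[0]])
def down(yaw): # tool z down, tool y at world angle yaw
    y=np.array([np.cos(yaw),np.sin(yaw),0]);z=np.array([0,0,-1.]);return Ro.from_matrix(np.array([np.cross(y,z),y,z]).T)
def delta(pos,R,st=None):
    st=st or env.get_state();R0=Rt(st)
    print('shift',np.round(R0.inv().apply(np.array(pos)-st['tcp_pos'])/.12,3).tolist(),'turn',np.round((R0.inv()*R).as_rotvec()/np.pi,4).tolist())
def show():
    st=env.get_state();R=Rt(st).as_matrix();print('t',st['clock'],'tcp',np.round(st['tcp_pos'],4),'yawy',round(np.arctan2(R[1,1],R[0,1]),4),'z',np.round(R[:,2],3),'F',np.round(st['wrist_force'],1),'gap',st['finger_gap'],'j',np.round(st['joint_pos'],2));return st
E
python3 - <<'E'
from h import *
st=show()
ci=viewer.camera_info('wrist');print(np.round(ci['T_tool_cam'],3).tolist(),np.round(ci['intrinsics'],1).tolist())
im=viewer.read_camera('wrist');save('w1',im)
for l in ('knob','lid','strongbox'):
  for r in models.silhouettes(l,'wrist')[:2]: print(l,r['score'],r['location'],onz('wrist',r['location'],.122,st))
delta(W((-72,-50,170)),down(B[2]),st)
E
```

```text
t 2.525 tcp [ 0.4133 -0.1252  0.2424] yawy -0.424 z [ 0.001 -0.001 -1.   ] F [ 0.4 -0.2 -1.6] gap 0.08527994955761554 j [-0.48  0.04 -0.29  1.24 -0.    1.51]
[[0.001, -0.951, -0.309, 0.079], [1.0, 0.001, 0.0, -0.0], [0.0, -0.309, 0.951, -0.132], [0.0, 0.0, 0.0, 1.0]] [[282.1, 0.0, 257.5], [0.0, 282.1, 193.0], [0.0, 0.0, 1.0]]
knob 0.63 [264.8, 235.5] [ 0.40050099 -0.17162918  0.122     ]
knob 0.56 [336.5, 182.1] [ 0.48353113 -0.14871744  0.122     ]
lid 0.72 [359.5, 185.9] [ 0.50192816 -0.16104467  0.122     ]
lid 0.24 [191.4, 24.0] [0.42203474 0.02098526 0.122     ]
strongbox 0.77 [339.2, 182.3] [ 0.48575912 -0.14993038  0.122     ]
shift [-0.559, 0.082, 0.604] turn [0.0003, 0.0, 0.0234]
```

View pics/w1.png

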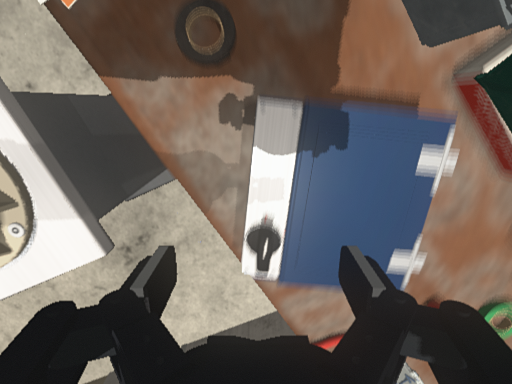

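The wrist view shows the plate's front corners at (258,97) and (243,276), and the knob at about (265,245) with its bar lying along the plate. I'll refit the box pose from these.

Run:
```python
from h import *
from scipy.optimize import least_squares
st=env.get_state()
im=cv2.imread('pics/w1.png')
for px in ((258,97),(243,276)): print(onz('wrist',px,.08,st))
for px in ((456,120),): print(onz('wrist',px,.084,st))
obs=[((258,97),(-95,103,80)),((243,276),(-95,-103,80)),((456,120),(103,105,84))]
f=lambda p:np.concatenate([(onz('wrist',u,X[2]/1000,st)-W(X,p))[:2] for u,X in obs])
r=least_squares(f,B);print(r.x,f(r.x)*1000)
# knob disc and bar mask
m=models.silhouettes('knob','wrist')
# dark pixels on plate
g=im[215:285,240:290].max(2)<70
n,lab,s,c=cv2.connectedComponentsWithStats(g.astype(np.uint8));i=1+s[1:,4].argmax()
ys,xs=np.nonzero(lab==i);print('dark',xs.min()+240,xs.max()+240,ys.min()+215,ys.max()+215)
for p in (B,r.x):
  T=np.array(viewer.camera_info('wrist')['T_tool_cam']);K=np.array(viewer.camera_info('wrist')['intrinsics'])
  for X in ((-72,-29,122),(-72,-71,122),(-92,-50,84),(-52,-50,84)):
    q=K@(T[:3,:3].T@(Rt(st).inv().apply(W(X,p)-st['tcp_pos'])-T[:3,3]));print(np.round(q[:2]/q[2],1),end=' ')
  print()
save('w1c',cv2.resize(im[205:295,230:300,::-1],(466,600),interpolation=2))
```

```text
[ 0.44797617 -0.04815344  0.08      ]
[ 0.3475417  -0.22888543  0.08      ]
[ 0.62000558 -0.14879649  0.084     ]
[ 0.47946382 -0.18675466 -0.5234218 ] [-0.69104395  1.9060534   1.84291573 -0.40648051 -1.15187178 -1.49957289]
dark 252 278 235 270
[269.  235.6] [265.3 272.1] [248.6 235.9] [283.4 238.3] 
[268.6 239.6] [264.  275.7] [247.9 239. ] [282.6 242.2]
```

View pics/w1c.png

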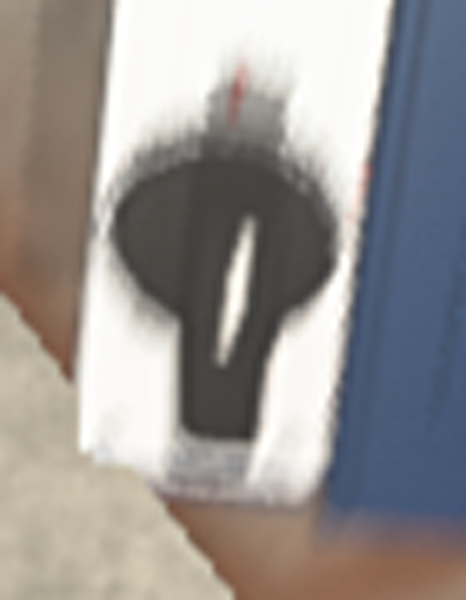

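```bash
sed -i 's/^B=.*/B=np.array([.4797,-.1807,-.51])/' h.py
python3 - <<'E'
from h import *
delta(W((-72,-50,108)),down(B[2]))
E
```

```text
shift [-0.578, 0.061, 1.12] turn [0.0001, -0.0002, 0.029]
```

Request:
drive_tool:
  series:
    - [[-0.29,0.03,0.1,0,0,0],[-0.288,0.031,0.1,0,0,0],[0,0,0.3,0,0,0.029],[0,0,0.3,0,0,0],[0,0,0.2,0,0,0],[0,0,0.12,0,0,0],[0,0,0,0,0,0]]
  jaw: 0.1

```text
clock: 3.65
tcp_pos: [0.3924, -0.1881, 0.1072]
orientation: [-0.001, 0.862, 0.507, -0.0]
wrist_force: [0.1, -0.5, 0.2]
finger_gap: 0.0471
grip_force: 0.0
```

Request:
drive_tool:
  series:
    - [[0,0,0,0,0,0],[0,0,0,0,0,0],[0,0,0,0,0,0],[0,0,0,0,0,0],[0,0,0,0,0,0],[0,0,0,0,0,0]]
  jaw: -1
  grip_force: 40

```text
clock: 4.4
tcp_pos: [0.3929, -0.1895, 0.109]
orientation: [0.001, 0.863, 0.506, 0.001]
wrist_force: [-1.5, 2.2, 6.6]
finger_gap: 0.0133
grip_force: 41.7
```

Request:
drive_tool:
  series:
    - [[0,0,0,0,0,0.045],[0,0,0,0,0,0.045],[0,0,0,0,0,0.045],[0,0,0,0,0,0.045],[0,0,0,0,0,0.045],[0,0,0,0,0,0.045],[0,0,0,0,0,0.045],[0,0,0,0,0,0.045],[0,0,0,0,0,0.02],[0,0,0,0,0,0],[0,0,0,0,0,0]]

```text
clock: 5.78
tcp_pos: [0.3931, -0.19, 0.109]
orientation: [0.001, 0.998, -0.066, 0.001]
wrist_force: [-0.9, 0.5, 6.5]
finger_gap: 0.0132
grip_force: 41.5
```

Run:
```python
from h import *
st=show();print(st['ft_torque'],st['joint_pos'][5])
save('sd2',viewer.read_camera('side')[120:330,130:370])
```

```text
t 5.775 tcp [ 0.3931 -0.19    0.109 ] yawy -1.7024 z [ 0.002 -0.002 -1.   ] F [-0.9  0.5  6.5] gap 0.013169340190138943 j [-0.63  0.14 -0.53  0.91 -0.    2.64]
[-0.01811749  0.14550717  0.21303239] 2.6387880473379264
```

View pics/sd2.png

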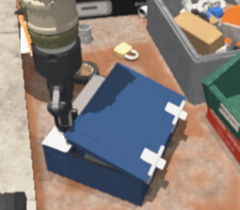

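The lid has sprung ajar and the moment is at the stop, so I'm turning the knob back and releasing it.

Request:
drive_tool:
  series:
    - [[0,0,0,0,0,-0.05],[0,0,0,0,0,-0.05],[0,0,0,0,0,-0.05],[0,0,0,0,0,-0.05],[0,0,0,0,0,-0.05],[0,0,0,0,0,-0.05],[0,0,0,0,0,-0.05],[0,0,0,0,0,-0.03]]

```text
clock: 6.82
tcp_pos: [0.3929, -0.1895, 0.109]
orientation: [0.001, 0.861, 0.508, 0.001]
wrist_force: [-0.5, 2.5, 7.6]
finger_gap: 0.0131
grip_force: 42.3
```

Request:
drive_tool:
  series:
    - [[0,0,0,0,0,0],[0,0,0,0,0,0],[0,0,-0.1,0,0,0],[0,0,-0.3,0,0,0],[0,0,-0.4,0,0,0],[0,0,-0.3,0,0,0]]
  jaw: -0.3

```text
clock: 7.58
tcp_pos: [0.3926, -0.1895, 0.2425]
orientation: [0.001, 0.863, 0.506, 0.0]
wrist_force: [0.9, -0.6, 0.3]
finger_gap: 0.0302
grip_force: 0.0
```

```bash
cat >> h.py <<'E'
def tilt(t): return Ro.from_rotvec(-t*np.array([-np.sin(B[2]),np.cos(B[2]),0]))*down(B[2])
E
python3 - <<'E'
from h import *
show()
delta(W((-100,42,200)),tilt(np.pi/4))
E
```

```text
t 7.575 tcp [ 0.3926 -0.1895  0.2425] yawy -0.5102 z [ 0.002 -0.001 -1.   ] F [ 0.9 -0.6  0.3] gap 0.030228005909093178 j [-0.63  0.04 -0.28  1.24  0.    1.45]
shift [0.768, -0.236, 0.354] turn [-0.2494, 0.0001, -0.0]
```

Request:
drive_tool:
  series:
    - [[0.384,0,0,0,0,0],[0.384,0,0,0,0,0],[0,-0.236,0.1,0,0,0],[0,0,0.1,-0.05,0,0],[0,0,0,-0.05,0,0],[0,0,0,-0.05,0,0],[0,0,0,-0.05,0,0],[0,0,0,-0.05,0,0],[0,0,0,0,0,0]]
  jaw: -1

```text
clock: 8.7
tcp_pos: [0.4187, -0.0945, 0.2294]
orientation: [0.33, 0.797, 0.467, 0.194]
wrist_force: [0.3, -0.3, 0.3]
finger_gap: -0.0003
grip_force: 0.0
```

Run:
```python
from h import *
show()
delta(W((-100,42,112)),tilt(np.pi/4))
save('sd3',np.hstack([viewer.read_camera('side')[60:330,80:400],cv2.resize(viewer.read_camera('wrist'),(360,270))]))
```

```text
t 8.7 tcp [ 0.4187 -0.0945  0.2294] yawy -0.5108 z [ 0.617 -0.345 -0.707] F [ 0.3 -0.3  0.3] gap -0.0003040364658954797 j [-0.32 -0.52 -1.02  0.29 -0.14  1.71]
shift [-0.029, -0.719, 0.665] turn [-0.0002, -0.0, -0.0002]
```

View pics/sd3.png

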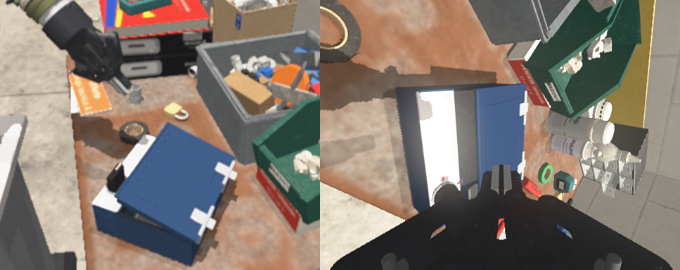

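```bash
cat > k.py <<'E'
from h import *
from scipy.optimize import least_squares
D=[([.313,.046,1.304],[.2,.539,.2415]),([.04,-.29,1.24],[.4133,-.1252,.2424]),([.14,-.53,.91],[.3931,-.19,.109]),([.04,-.28,1.24],[.3926,-.1895,.2425])]
def fk(p,j):
    L1,L2,h,Lt,z0=p; a=j[0]-j[1]; P=a+j[2]
    return np.array([L1*np.sin(j[0])+L2*np.cos(a)+h*np.sin(a)+Lt*np.cos(P), z0+L1*np.cos(j[0])-L2*np.sin(a)+h*np.cos(a)-Lt*np.sin(P)])
E
python3 - <<'E'
from k import *
f=lambda p:np.concatenate([fk(p,j)-[np.sqrt(x[0]**2+x[1]**2-.08**2),x[2]] for j,x in D]+[0.02*(p-[.35,.35,0,.25,.2])]
 +[fk(p,[-.52,-1.02,.29])-[.415,.2294]])
r=least_squares(f,[.35,.35,0,.25,.2]);print(r.x,np.round(f(r.x)*1000,1));p=r.x
lo=[-.86,-1.03,-2.2];hi=[1.69,1.26,2.34]
for t in (0,25,30,35,45):
  for x,z in((-70,112),(-50,112),(0,190),(50,210),(100,216)):
    for y in(42,):
      X=W((x,y,z));R=np.sqrt(X[0]**2+X[1]**2-.0064);P=np.pi/2-np.radians(t)
      q=least_squares(lambda j:np.append((fk(p,j)-[R,z/1000]),.1*(j[0]-j[1]+j[2]-P)),[0,-.3,1.2],bounds=(lo,hi));print(t,x,z,np.round(q.x,2),round(q.cost*1e6,1))
E
```

```text
[0.53789457 0.40005464 0.07041911 0.42368389 0.19144329] [ 0.7  0.4 -1.2 -0.2 -0.8 -1.8 -0.6  3.7  3.8  1.   1.4  3.5 -0.2  0.8
 -2.1]
0 -70 112 [ 0.16 -0.49  0.92] 0.0
0 -50 112 [ 0.19 -0.45  0.93] 0.0
0 0 190 [ 0.23 -0.2   1.14] 0.0
0 50 210 [ 0.31 -0.04  1.22] 0.0
0 100 216 [0.4  0.11 1.28] 0.0
25 -70 112 [-0.13 -0.9   0.36] 0.0
25 -50 112 [-0.09 -0.87  0.35] 0.0
25 0 190 [-0.08 -0.64  0.57] 0.0
25 50 210 [ 0.   -0.51  0.62] 0.0
25 100 216 [ 0.09 -0.4   0.64] 0.0
30 -70 112 [-0.17 -0.99  0.23] 0.0
30 -50 112 [-0.13 -0.95  0.22] 0.0
30 0 190 [-0.13 -0.73  0.45] 0.0
30 50 210 [-0.05 -0.6   0.49] 0.0
30 100 216 [ 0.04 -0.5   0.51] 0.0
35 -70 112 [-0.19 -1.03  0.16] 8.5
35 -50 112 [-0.16 -1.03  0.1 ] 0.7
35 0 190 [-0.17 -0.82  0.31] 0.0
35 50 210 [-0.09 -0.7   0.35] 0.0
35 100 216 [-0.   -0.6   0.36] 0.0
45 -70 112 [-0.2  -1.03  0.16] 221.7
45 -50 112 [-0.16 -1.03  0.09] 164.0
45 0 190 [-0.23 -0.99  0.02] 0.0
45 50 210 [-0.15 -0.88  0.06] 0.0
45 100 216 [-0.06 -0.79  0.06] 0.0
```

Request:
drive_tool:
  series:
    - [[0,0,0,0.05,0,0],[0,0,0,0.05,0,0],[0,0,0,0,0,0]]

```text
clock: 9.18
tcp_pos: [0.4174, -0.0955, 0.2235]
orientation: [0.196, 0.841, 0.492, 0.113]
wrist_force: [-0.1, -0.3, -0.2]
finger_gap: -0.0002
grip_force: 0.0
```

Run:
```python
from h import *
st=show();T=np.radians(27)
delta(W((-80,42,113)),tilt(T))
a=np.array([np.sin(T),-np.cos(T)]);n=np.array([np.cos(T),np.sin(T)])
def tcp(th):
    d=np.array([-np.cos(th),np.sin(th)]);E=np.array([103,84])+152*d-3*np.array([np.sin(th),np.cos(th)])
    c=E+18*a if th<np.pi/2-T else E-18*d
    return c-11*a-14.5*n
ths=np.linspace(.3,1.74,16);P=np.array([tcp(t) for t in ths]);print(np.round(P[[0,5,10,15]]))
d=np.diff(P,axis=0)/120
print('in',np.round([(P[0]-[-80,113])@n/120,(P[0]-[-80,113])@a/120],3))
print(np.round(np.c_[d@n,d@a],3).tolist())
```

```text
t 9.175 tcp [ 0.4174 -0.0955  0.2235] yawy -0.5123 z [ 0.382 -0.218 -0.898] F [-0.1 -0.3 -0.2] gap -0.0002381063930224559 j [-0.37 -0.31 -0.73  0.7  -0.07  1.7 ]
shift [-0.013, -0.285, 0.885] turn [-0.005, 0.0011, -0.0006]
[[-53. 113.]
 [-17. 176.]
 [ 41. 214.]
 [105. 220.]]
in [0.203 0.101]
[[0.087, -0.085], [0.095, -0.076], [0.102, -0.067], [0.108, -0.056], [0.113, -0.046], [0.116, -0.035], [0.119, -0.024], [0.121, -0.012], [0.112, -0.001], [0.107, 0.01], [0.105, 0.02], [0.103, 0.03], [0.1, 0.04], [0.095, 0.049], [0.09, 0.058]]
```

Request:
drive_tool:
  series:
    - [[-0.013,-0.285,0.2,-0.005,0.001,0],[0,0,0.35,0,0,0],[0,0,0.335,0,0,0],[0,0,0,0,0,0],[0,0.1,0.05,0,0,0],[0,0.1,0.05,0,0,0],[0,0,0,0,0,0]]

```text
clock: 10.05
tcp_pos: [0.455, -0.1175, 0.1154]
orientation: [0.203, 0.838, 0.492, 0.12]
wrist_force: [-5.3, 1.3, 1.4]
finger_gap: 0.0001
grip_force: 2.5
```

Run:
```python
from h import *
st=show();x=np.array(st['tcp_pos']);c,s=np.cos(B[2]),np.sin(B[2]);v=x-[B[0],B[1],0];print((c*v[0]+s*v[1])*1000,(-s*v[0]+c*v[1])*1000,x[2]*1000)
im=viewer.read_camera('side')[60:330,130:430];im2=viewer.read_camera('scene')[60:330,180:460]
save('sd4',cv2.resize(np.hstack([im,im2]),None,fx=1.37,fy=1.37,interpolation=3))
```

```text
t 10.05 tcp [ 0.455  -0.1175  0.1154] yawy -0.5105 z [ 0.401 -0.223 -0.889] F [-5.3  1.3  1.4] gap 8.76231046841123e-05 j [-0.39 -0.11 -0.9   0.31 -0.05  1.68]
-52.40123726779817 43.05171076011061 115.39532058648238
```

View pics/sd4.png

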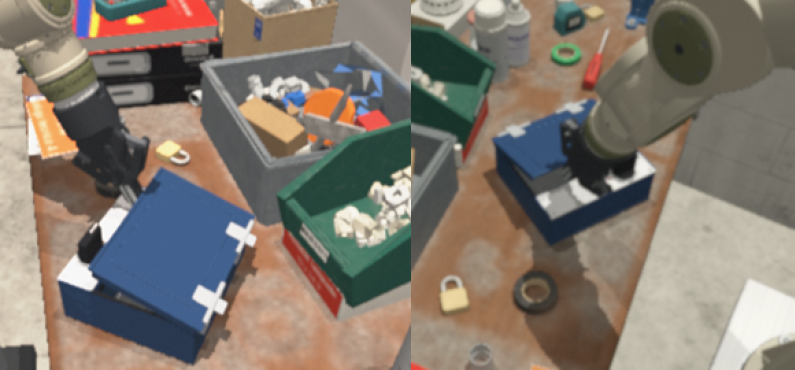

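The fingertip is under the lid edge with light contact, and the knob is clear. I'll start the lift.

Request:
drive_tool:
  series:
    - [[0,0.09,-0.08,0,0,0],[0,0.095,-0.076,0,0,0],[0,0.1,-0.067,0,0,0],[0,0.108,-0.056,0,0,0],[0,0.113,-0.046,0,0,0]]

```text
clock: 10.78
tcp_pos: [0.4868, -0.1354, 0.1788]
orientation: [0.204, 0.838, 0.491, 0.12]
wrist_force: [-1.8, 0.9, -0.4]
finger_gap: 0.0001
grip_force: 1.1
```

Request:
drive_tool:
  series:
    - [[0,0.116,-0.035,0,0,0],[0,0.119,-0.024,0,0,0],[0,0.121,-0.012,0,0,0],[0,0.112,0,0,0,0],[0,0.107,0.01,0,0,0],[0,0.105,0.02,0,0,0],[0,0.103,0.03,0,0,0],[0,0.1,0.04,0,0,0],[0,0.095,0.049,0,0,0],[0,0.09,0.058,0,0,0],[0,0,0,0,0,0],[0,0,0,0,0,0]]

```text
clock: 12.28
tcp_pos: [0.5918, -0.1943, 0.2215]
orientation: [0.203, 0.838, 0.491, 0.12]
wrist_force: [0.8, 0.3, -0.3]
finger_gap: -0.0001
grip_force: 0.0
```

Run:
```python
from h import *
st=show();x=np.array(st['tcp_pos']);c,s=np.cos(B[2]),np.sin(B[2]);v=x-[B[0],B[1],0];print((c*v[0]+s*v[1])*1000,(-s*v[0]+c*v[1])*1000,x[2]*1000)
im=viewer.read_camera('side')[60:330,130:430];im2=viewer.read_camera('scene')[60:330,180:460]
save('sd5',cv2.resize(np.hstack([im,im2]),None,fx=1.37,fy=1.37,interpolation=3))
```

```text
t 12.275 tcp [ 0.5918 -0.1943  0.2215] yawy -0.5106 z [ 0.4   -0.223 -0.889] F [ 0.8  0.3 -0.3] gap -0.00010758691675966621 j [-0.43  0.07 -0.43  0.6  -0.04  1.64]
104.50102085147311 42.87489337082678 221.47697576502122
```

View pics/sd5.png

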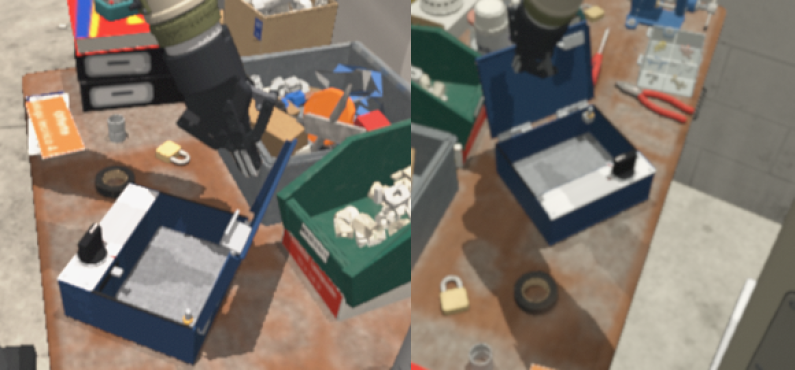

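The lid is fully back on its stop and the finger no longer touches it. I'll retreat and go over to the padlock.

Request:
drive_tool:
  series:
    - [[0,-0.3,0,0,0,0],[0,-0.4,-0.15,0,0,0],[0,-0.2,-0.2,0.05,0,0],[0,0,0,0.05,0,0],[0,0,0,0.05,0,0],[0,0,0,0,0,0]]
  jaw: 0.5

```text
clock: 13.12
tcp_pos: [0.4931, -0.1393, 0.2082]
orientation: [0.001, 0.863, 0.506, 0.001]
wrist_force: [0.6, 0.1, 0.6]
finger_gap: 0.0641
grip_force: 0.0
```

Run:
```python
from h import *
show();delta((.49,.118,.2),down(np.radians(45.5)))
```

```text
t 13.125 tcp [ 0.4931 -0.1393  0.2082] yawy -0.5107 z [ 0.003 -0.001 -1.   ] F [0.6 0.1 0.6] gap 0.06413912382648446 j [-0.43  0.2  -0.18  1.18  0.    1.65]
shift [1.857, -1.071, 0.066] turn [0.0011, 0.0004, -0.4153]
```

Request:
drive_tool:
  series:
    - [[0.372,-0.214,0.013,0,0,0],[0.372,-0.214,0.013,0,0,0],[0.372,-0.214,0.013,0,0,0],[0.372,-0.214,0.013,0,0,0],[0.372,-0.214,0.013,0,0,0],[0,0,0,0,0,-0.052],[0,0,0,0,0,-0.052],[0,0,0,0,0,-0.052],[0,0,0,0,0,-0.052],[0,0,0,0,0,-0.052],[0,0,0,0,0,-0.052],[0,0,0,0,0,-0.052],[0,0,0,0,0,-0.052],[0,0,0,0,0,0]]

```text
clock: 14.88
tcp_pos: [0.4877, 0.1194, 0.2019]
orientation: [0.004, 0.378, 0.926, 0.001]
wrist_force: [-0.1, -1.0, 0.1]
finger_gap: 0.0643
grip_force: 0.0
```

Run:
```python
from h import *
st=show()
im=viewer.read_camera('wrist');save('w2',im)
for r in models.silhouettes('padlock','wrist')[:2]:
    m=r['region'];ys,xs=np.nonzero(m);P=np.array([onz('wrist',(x,y),.015,st)[:2] for x,y in zip(xs,ys)])*1000
    b=im.astype(int)[ys,xs];b=b[:,0]-b[:,2];P1=P[b>50]
    print(r['score'],r['location'],cv2.minAreaRect(P.astype(np.float32)),cv2.minAreaRect(P1.astype(np.float32)),P1.mean(0),P[b<=35].mean(0),len(P),len(P1))
```

```text
t 14.875 tcp [0.4877 0.1194 0.2019] yawy 0.7956 z [ 0.009 -0.002 -1.   ] F [-0.1 -1.   0.1] gap 0.06427459668649532 j [ 0.08  0.18 -0.23  1.15 -0.    0.86]
0.67 [279.6, 190.9] ((530.839599609375, 111.49393463134766), (39.283287048339844, 62.78219223022461), 45.8835334777832) ((529.8344116210938, 112.33842468261719), (39.365478515625, 59.98724365234375), 45.59185791015625) [516.48239653 126.25089277] [535.34388348 108.1421611 ] 1266 415Traceback (most recent call last):
  File "<stdin>", line 5, in <module>
  File "h.py", line 11, in onz
    o,d=ray(cam,px,st); return o+d*(z-o[2])/d[2]
        ~~~^^^^^^^^^^^
  File "h.py", line 6, in ray
    ci=viewer.camera_info(cam); d=np.linalg.inv(np.array(ci['intrinsics']))@np.array([px[0],px[1],1.])
ValueError: time passes only in moves, steps and waits
```

View pics/w2.png

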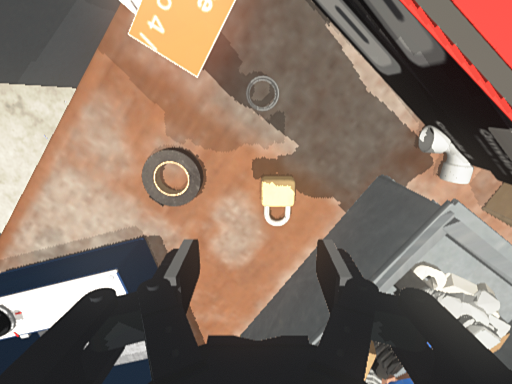

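The padlock shows at (279,200) in the wrist view, with the body at the top and the shackle pointing down the picture. The measured outline is 39x63 mm, which fits. The tape and coupling are clear of the jaws.

Run:
```python
from h import *
delta((.521,.121,.014),down(np.radians(45.7)))
```

```text
shift [-0.176, 0.196, 1.567] turn [0.0013, 0.0021, -0.0011]
```

Request:
drive_tool:
  series:
    - [[-0.176,0.196,0.1,0.0013,0.0021,-0.001],[0,0,0.35,0,0,0],[0,0,0.4,0,0,0],[0,0,0.35,0,0,0],[0,0,0.2,0,0,0],[0,0,0.1,0,0,0],[0,0,0.06,0,0,0],[0,0,0,0,0,0]]

```text
clock: 15.98
tcp_pos: [0.5202, 0.1213, 0.0148]
orientation: [-0.001, 0.376, 0.927, -0.0]
wrist_force: [-0.5, -0.1, -0.1]
finger_gap: 0.0641
grip_force: 0.0
```

Request:
drive_tool:
  series:
    - [[0,0,0,0,0,0],[0,0,0,0,0,0],[0,0,0,0,0,0],[0,0,0,0,0,0],[0,0,0,0,0,0],[0,0,0,0,0,0]]
  jaw: -1
  grip_force: 60

```text
clock: 16.73
tcp_pos: [0.5208, 0.1215, 0.0157]
orientation: [0.0, 0.376, 0.927, 0.0]
wrist_force: [-1.2, 0.4, 6.1]
finger_gap: 0.0386
grip_force: 61.1
```

Request:
drive_tool:
  series:
    - [[0,0,-0.1,0,0,0],[0,0,-0.3,0,0,0],[0,0,-0.4,0,0,0],[0,0,-0.4,0,0,0],[0,0,-0.3,0,0,0],[0,0,0,0,0,0]]

```text
clock: 17.48
tcp_pos: [0.5222, 0.1215, 0.1982]
orientation: [0.002, 0.376, 0.927, 0.001]
wrist_force: [0.6, -0.2, -2.6]
finger_gap: 0.0381
grip_force: 60.9
```

Run:
```python
from h import *
show();delta(W((11,5,170)),down(B[2]+np.pi/2))
```

```text
t 17.475 tcp [0.5222 0.1215 0.1982] yawy 0.8 z [ 0.005  0.    -1.   ] F [ 0.6 -0.2 -2.6] gap 0.038073177306788185 j [ 0.08  0.25 -0.15  1.17  0.    0.85]
shift [-1.578, -1.99, 0.233] turn [0.001, 0.0012, -0.083]
```

Request:
drive_tool:
  series:
    - [[-0.197,-0.249,0,0,0,0],[-0.197,-0.249,0,0,0,0],[-0.197,-0.249,0,0,0,0],[-0.197,-0.249,0,0,0,0],[-0.197,-0.249,0,0,0,0],[-0.197,-0.249,0,0,0,0],[-0.197,-0.249,0,0,0,0],[-0.197,-0.249,0,0,0,0],[0,0,0.1,0.001,0.0012,-0.042],[0,0,0.1,0,0,-0.041],[0,0,0,0,0,0],[0,0,0,0,0,0]]

```text
clock: 18.98
tcp_pos: [0.4889, -0.1816, 0.1701]
orientation: [-0.004, 0.253, 0.967, -0.001]
wrist_force: [0.2, 0.0, -1.5]
finger_gap: 0.0387
grip_force: 60.9
```

Run:
```python
from h import *
show();delta(W((11,5,28)),down(B[2]+np.pi/2))
save('e1',np.hstack([viewer.read_camera('side')[60:330,130:430],viewer.read_camera('scene')[60:330,180:460]]))
```

```text
t 18.975 tcp [ 0.4889 -0.1816  0.1701] yawy 1.0589 z [-0.008  0.    -1.   ] F [ 0.2  0.  -1.5] gap 0.038716957437615294 j [-0.51  0.25 -0.22  1.11 -0.    0.  ]
shift [-0.03, 0.015, 1.184] turn [-0.0011, -0.0022, -0.0006]
```

Request:
drive_tool:
  series:
    - [[-0.03,0.015,0.15,-0.001,-0.002,0],[0,0,0.3,0,0,0],[0,0,0.3,0,0,0],[0,0,0.2,0,0,0],[0,0,0.12,0,0,0],[0,0,0.07,0,0,0],[0,0,0.035,0,0,0],[0,0,0,0,0,0],[0,0,0,0,0,0]]

```text
clock: 20.2
tcp_pos: [0.4936, -0.1824, 0.0301]
orientation: [0.001, 0.252, 0.968, -0.0]
wrist_force: [-0.1, -0.7, -2.1]
finger_gap: 0.0382
grip_force: 60.9
```

Not touching yet, so 3 mm more and then release.

Request:
drive_tool:
  series:
    - [[0,0,0.012,0,0,0],[0,0,0.012,0,0,0],[0,0,0,0,0,0]]

```text
clock: 20.58
tcp_pos: [0.493, -0.1821, 0.0265]
orientation: [0.0, 0.252, 0.968, -0.0]
wrist_force: [0.1, -1.1, -1.6]
finger_gap: 0.0384
grip_force: 60.9
```

Request:
drive_tool:
  series:
    - [[0,0,0,0,0,0],[0,0,0,0,0,0],[0,0,0,0,0,0],[0,0,0,0,0,0],[0,0,-0.1,0,0,0],[0,0,-0.3,0,0,0],[0,0,-0.4,0,0,0],[0,0,-0.4,0,0,0],[0,0,-0.3,0,0,0],[0.3,0,0,0,0,0],[0.4,0,0,0,0,0],[0,0,0,0,0,0]]
  jaw: 0.5

```text
clock: 22.08
tcp_pos: [0.4167, -0.1391, 0.2071]
orientation: [-0.001, 0.252, 0.968, 0.0]
wrist_force: [0.2, -0.3, 0.6]
finger_gap: 0.0641
grip_force: 0.0
```

Run:
```python
from h import *
st=show()
w=viewer.read_camera('wrist')
for r in models.silhouettes('padlock','wrist')[:1]:
    v=onz('wrist',r['location'],.026,st)-np.array([B[0],B[1],0]);c,s=np.cos(B[2]),np.sin(B[2]);print(r['score'],r['location'],'box',(c*v[0]+s*v[1])*1000,(-s*v[0]+c*v[1])*1000)
save('e2',np.hstack([cv2.resize(w,(400,300)),cv2.resize(viewer.read_camera('side')[60:330,100:460],(400,300))]))
```

```text
t 22.075 tcp [ 0.4167 -0.1391  0.2071] yawy 1.0613 z [-0.001  0.001 -1.   ] F [ 0.2 -0.3  0.6] gap 0.06406076392686263 j [-0.51  0.07 -0.35  1.16 -0.    0.  ]
0.63 [260.1, 241.3] box 9.788533241925613 8.645955539928465
```

View pics/e2.png

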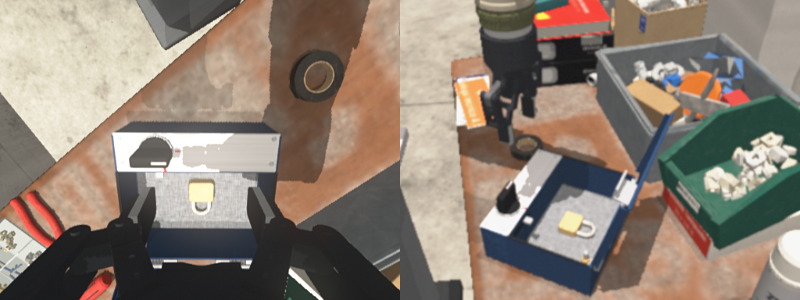

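The padlock lies flat in the middle of the floor (side view, about (575,225)). The lid stands open, the knob is at rest and the gripper is clear of everything, so I'm handing in.

```bash
python3 -c "
from h import *
print(order.hand_in())"
```

```text
the job is handed in; nothing more can be done
None
```

The job is handed in at about 22 s of the 61 s allowed: the padlock lies flat on the box floor, the lid rests open on its stop, the knob is back at rest, and the tape and coupling were not touched; the hand-in returned no verdict.

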